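Ready the portion scale for the ramekin

ROBOT

A 6-joint arm with a two-finger parallel gripper is mounted at the origin on the work surface. World frame = base frame: x ahead of the robot, y to its left, z up, the work surface at z = 0. Lengths are in m, angles in degrees, forces in N, time in s.
With the tool pointing down it reaches from about 0.35 to 0.975 m from the base axis. Payload 7.1 kg.
Tool frame: the origin (TCP) lies at the very end of the fingers, on their centre line; the grasp point (between the pads) lies 19 mm behind it (env.pinch_z is the distance from the TCP to the grasp point, in m); x points along the fingers, y is the direction in which the jaws open and shut, and the axes are right-handed (so a half turn about x gives the same grasp; the last joint's range is limited). The gripper opens to 88 mm and grips with 3 to 60 N. Pads are 20 mm wide; open, the fingers measure 115 mm over their backs; the gripper's body (75 mm by 178 mm) begins 61 mm behind the grasp point.
Start: joints at [-64.343, 24.242, 93.386, -0, 62.372, -1.089], TCP at [0.281, -0.558, 0.223] pointing down, gripper open.
Joint ranges: [-172.04, 172.04], [-51.8, 120.97], [4.93, 147.93], [-75.15, 255.16], [6.16, 154.13], [-145.62, 145.62]. Speed limits (degrees/s): [136.94, 136.94, 172.46, 180, 180, 180].

INTERFACE

Orientations are given as a 3x3 rotation matrix whose columns are the frame's x, y, z axes.
In Python, from plant import env gives the robot as it stands. The module is installed in compiled form; this text tells all that it offers. Calls block until the motion is done:
- env.move_to(position, orientation): joint-space move of the TCP to a pose.
- env.move_linear(position, frame=None, max_speed=0.15, contact_N=None): straight line of the TCP; frame=None keeps the orientation; max_speed is the mean speed in m/s. With contact_N (N) it stops when the force on the tool has changed by that much, and returns True; else False.
- env.movej(angles): joint-space move.
- env.open() and env.grasp(): open the fingers fully, or close them until they stop; the grip force is fixed at half the most.
- env.pause(seconds).
- env.ik(position, orientation): joint angles nearest the present ones, or None.
- env.state(): the state.
- env.grab_frame(name): name is "scene" or "top" or "wrist"; returns a dict with "color" (384x512x3 uint8, red, green, blue), "range_z" (384x512 float32, m along the optical axis (not along the pixel's ray), 0 where there is no reading), "fx", "fy", "cx", "cy" (pixels), "T" (4x4, takes a point from camera to world coordinates). Camera axes: x right, y down, z forward; pixel columns grow to the right and rows downward; lengths in m; the calibration is good to about 2 mm. A picture is of the moment at which its call begins.
A pose or a line that the arm cannot do raises env.PlanningError and nothing moves.
- env.close_job(): hands the job in, once; it reports no verdict.
The state is a dict: "time_s": time; "q": joint angles; "joint_velocities": joint speeds; "joint_torque": joint torques, N m; "ee_pos": TCP position; "tcp_rot": TCP orientation; "contact_force": force on the tool from outside, world axes, zero at the start; "ft_torque": the same for the moment, N m; "grip_width": finger opening in m.
Only numpy, scipy, OpenCV 4.12 (cv2) and the standard library are available. Lean on these libraries where they do the work, as an engineer would, in place of code of your own. Each camera call takes 0.05 s, during which the arm holds its last target. There are 200 camera calls.

TASK

The portion scale is switched off with the empty ramekin standing on its pan. Press its green power key, then the blue unit key to change it to grams, then the orange tare key to zero away the ramekin, one key at a time, each with a light fingertip press until the key gives, letting it spring back. Leave the grey print key alone, do not touch the pan or the ramekin (that would spoil the zero), and lift or shift nothing on the table.

Things in the scene. Friction and masses are not known exactly. Their poses are not given: they have to be found in the camera images.
- scale: White bench scale, about 2.6 kg, loose on rubber feet, 300 mm deep (x), 250 wide (y). Origin: centre of its footprint, at table height; +x from keypad end to pan end, z up. The dark keypad panel at its -x end climbs 10 degrees, from 40 mm high at the front edge (x = -150 mm) to 60 mm beside the pan (x = -36). By the pan a blank display; nearer the front a row of four keys along y, 50 mm apart
- pan: Stainless steel weighing pan of the scale, 190 mm (x) by 240 mm (y), part of the scale. Origin: centre of its top face, 90 mm above the table, 55 mm to the +x side of the scale's origin. Its near edge is 78 mm from the middle of the key row
- key_power_top (a point): Middle of the top face of the green power key at y = +75 mm of the scale: its left end seen from the keypad end. Its z axis points out of the key, away from the panel (10 degrees off vertical, leaning to the scale's -x); x up the slope towards the pan. About 53 mm above the table when up
- key_unit_top (a point): The same for the blue unit key, second in the row (y = +25 mm of the scale)
- key_tare_top (a point): The same for the orange tare key, third in the row (y = -25 mm of the scale)
- key_print_top (a point): The same for the grey print key, last in the row (y = -75 mm of the scale), not to be pressed
- key_power (a joint): Travel of the green power key in m: 0 up, 0.005 fully down. A soft key 26 mm wide (scale's y), 20 deep, 7 mm proud of the panel. It sinks straight into the panel against a spring: gives at 1 N, 2 mm down at 3 N, fully down (5 mm) at 6 N, springs back. Over 20 N is too hard. Registers after a tenth of a second at least 2 mm down
- key_unit (a joint): Travel of the blue unit key, likewise
- key_tare (a joint): Travel of the orange tare key, likewise
- key_print (a joint): Travel of the grey print key, likewise
- ramekin: White ceramic ramekin, 84 mm across, 45 mm high, empty, standing loose on the pan. Origin: centre of its underside
- colander: Empty pink plastic colander, 200 mm across the rim (256 mm over its two ears), 88 mm high, loose. Origin: centre of its underside
- jar: Closed clamp-lid glass jar, 92 mm across, 147 mm high, loose. Origin: centre of its underside
- rolling_pin: Wooden rolling pin, 410 mm long, barrel 50 mm thick, lying along its own x, loose. Origin: under its middle, on the table
- trivet: Round black silicone trivet, 170 mm across, 9 mm thick, flat on the table. Origin: centre of its underside
- tin: Closed white tea canister with a golden wrap, 68 mm across, 100 mm high, loose. Origin: centre of its underside
- spoon: Wooden spoon, 240 mm long, lying in front of the keypad end of the scale, along its own x, loose
Mind the look-alikes: they are no part of the job. There is more than one size of the ramekin; the one meant has the size given above.

How it is judged (in metres and radians):
On the way, in this order (a step that is already met when the one before it is completed fails the run):
1. the green power key is pressed, alone (value of joint key_power above 0.002 m and value of joint each of key_unit, key_tare, key_print below 0.001 m), for 0.1 s.
2. then the blue unit key is pressed, alone (value of joint key_unit above 0.002 m and value of joint each of key_power, key_tare, key_print below 0.001 m), for 0.1 s.
3. then the orange tare key is pressed, alone (value of joint key_tare above 0.002 m and value of joint each of key_power, key_unit, key_print below 0.001 m), for 0.1 s.
At the end, for the whole second after the job is handed in: All four keys are up again, the scale stands level within 15 mm of where it was, the ramekin stands upright on the pan within 20 mm of where it was, and every other thing lies within 30 mm of where it was (value of joint each of key_power, key_unit, key_tare, key_print below 0.001 m and distance of scale from where it was at the start of the episode below 0.015 m and angle between scale's own z axis and vertical below 0.03 rad and linear speed of each of scale, ramekin below 0.02 m/s and distance of ramekin from where it was at the start of the episode below 0.02 m and angle between ramekin's own z axis and vertical below 0.05 rad and contact force between ramekin and pan above 0.3 N and distance of each of colander, jar, rolling_pin, trivet, tin, spoon from where it was at the start of the episode below 0.03 m); the robot touches nothing.
It fails at once if the grey print key is pressed, or two keys are down together (value of joint key_print above 0.002 m or value of joint each of key_power, key_unit above 0.002 m or value of joint each of key_power, key_tare above 0.002 m or value of joint each of key_unit, key_tare above 0.002 m).
It fails at once if the scale is pressed hard (over 20 N) (contact force between any of the fingers, the arm and scale above 20 N).
It fails at once if the robot touches the pan or the ramekin (contact force between any of the fingers, the arm and pan above 0.3 N or contact force between any of the fingers, the arm and ramekin above 0.3 N).
It fails at once if the scale is lifted, tipped or pushed more than 15 mm, or the ramekin more than 20 mm (distance of scale from where it was at the start of the episode above 0.015 m or angle between scale's own z axis and vertical above 0.08 rad or distance of ramekin from where it was at the start of the episode above 0.02 m).
It fails at once if a bystander is lifted or shifted more than 30 mm (distance of any of colander, jar, rolling_pin, trivet, tin, spoon from where it was at the start of the episode above 0.03 m).
It also fails if it takes over 48 s, if anything falls off the work surface, if the arm or the gripper's body presses on something with over 40 N, if the wrist force passes 120 N, or if a joint passes its speed limit or range.

## Working session

There is one attempt and no reset: what is moved stays moved. The work goes in short steps, each a Python script; the robot and the scene stay as the last script left them, time stands still between calls to the robot, and variables do not carry over. Pictures are saved under pics/ and viewed, about 8 in all and at most 12, crops included, and the job is handed in when it is done.

```bash
mkdir -p pics; python3 - <<'E'
from plant import env
import cv2, numpy as np
ims=[]
for n in("scene","top"):
    f=env.grab_frame(n); np.savez(f"{n}.npz",**f); ims.append(f["color"][...,::-1])
    print(n,f["fx"],f["T"].round(3).tolist())
    cv2.imwrite(f"pics/{n}0.png",cv2.resize(ims[-1],(800,600)))
print(env.state()["time_s"],env.state()["contact_force"])
E
```

```text
scene 354.8377239740441 [[-0.761, 0.373, -0.531, 1.178], [0.648, 0.425, -0.632, 0.773], [-0.01, -0.825, -0.565, 0.776], [0.0, 0.0, 0.0, 1.0]]
top 486.7027096474089 [[0.027, -0.993, 0.113, 0.33], [-1.0, -0.028, -0.006, -0.003], [0.009, -0.113, -0.994, 1.726], [0.0, 0.0, 0.0, 1.0]]
0.1 [-0.44411285 -0.29091259  0.69473416]
```

View pics/top0.png

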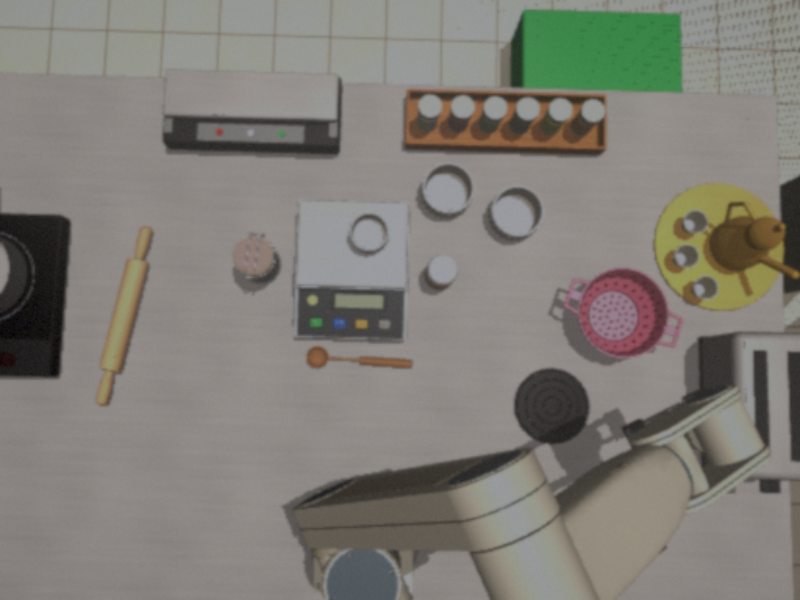

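View pics/scene0.png

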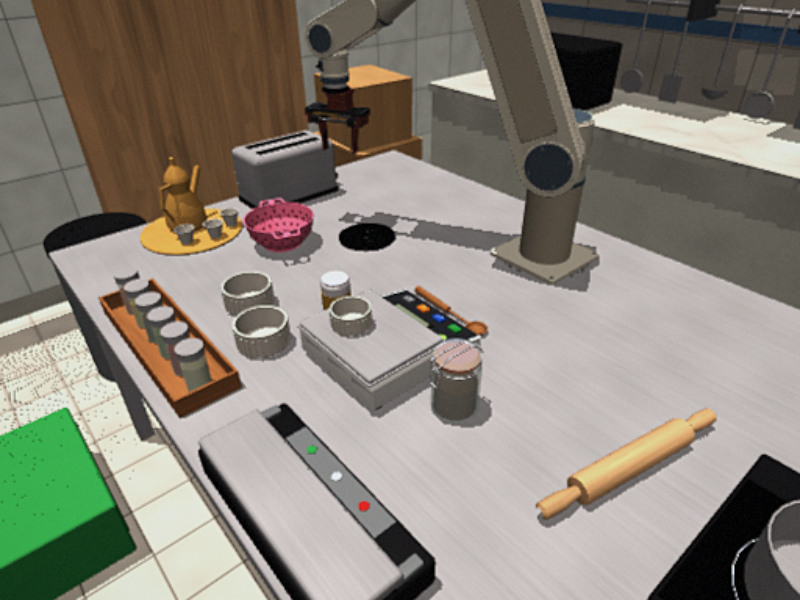

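The top view shows the scale's key row at about green (316,323), blue (340,324), orange (361,324) and grey (385,325). The ramekin on the pan is at (368,234); the two larger ramekins stand on the table. The coloured dots at (220–282,133) belong to another appliance. Next I'll localise the keys.

```bash
cat > h.py <<'E'
import numpy as np, cv2
def cast(f,u,v,z):
    T=f["T"]; d=T[:3,:3]@np.array([(u-f["cx"])/f["fx"],(v-f["cy"])/f["fy"],1]); o=T[:3,3]
    return o+d*(z-o[2])/d[2]
H={"green":(50,75),"blue":(100,125),"orange":(8,24)}
def keys(f,box=None,z=.053,amin=8):
    hsv=cv2.cvtColor(f["color"],cv2.COLOR_RGB2HSV); out={}
    for k,(a,b) in H.items():
        m=cv2.inRange(hsv,(a,110,60),(b,255,255))
        if box: mm=np.zeros_like(m); x0,y0,x1,y1=box; mm[y0:y1,x0:x1]=m[y0:y1,x0:x1]; m=mm
        n,l,s,c=cv2.connectedComponentsWithStats(m)
        if n<2: continue
        i=1+np.argmax(s[1:,4])
        if s[i,4]<amin: continue
        r=f["range_z"][l==i]; r=np.median(r[r>0]) if (r>0).any() else 0
        u,v=c[i]; P=f["T"]@np.array([(u-f["cx"])/f["fx"]*r,(v-f["cy"])/f["fy"]*r,r,1])
        out[k]=cast(f,u,v,z); print(k,s[i].tolist(),c[i].round(1),"cast",out[k].round(4),"depth",P[:3].round(4))
    return out
E
python3 - <<'E'
from h import *
f=dict(np.load("top.npz")); keys(f,(185,180,265,222))
f=dict(np.load("scene.npz")); keys(f,(245,180,315,220))
f=dict(np.load("top.npz"))
# pan/scale yaw: keypad dark panel rect
g=cv2.cvtColor(f["color"],cv2.COLOR_RGB2GRAY); m=np.zeros_like(g); m[175:225,180:270]=(g[175:225,180:270]<75)*255
m=cv2.morphologyEx(m,cv2.MORPH_CLOSE,np.ones((9,9)));c=max(cv2.findContours(m,0,1)[0],key=cv2.contourArea); b=cv2.boxPoints(cv2.minAreaRect(c));print([cast(f,*p,.05).round(3).tolist() for p in b])
E
```

```text
green [202, 204, 4, 5, 15] [203.9 205.8] cast [0.4748 0.1145 0.053 ] depth [0.4748 0.1145 0.0529]
blue [213, 204, 8, 6, 41] [216.4 206.6] cast [0.4733 0.0714 0.053 ] depth [0.4734 0.0714 0.0515]
orange [228, 204, 7, 6, 39] [230.9 206.7] cast [0.4742 0.0213 0.053 ] depth [0.4743 0.0213 0.0525]
green [286, 207, 9, 6, 36] [290.3 209.4] cast [0.4766 0.1203 0.053 ] depth [0.4743 0.1181 0.0506]
blue [276, 200, 9, 7, 36] [280.1 202.9] cast [0.4768 0.0708 0.053 ] depth [0.475  0.069  0.0512]
orange [266, 183, 46, 31, 211] [289.4 199.4] cast [0.438  0.0774 0.053 ] depth [0.3926 0.0348 0.0087]
[[0.447, 0.159, 0.05], [0.549, 0.16, 0.05], [0.549, -0.066, 0.05], [0.447, -0.066, 0.05]]
```

```bash
python3 - <<'E'
from plant import env
from h import *
s=env.state(); print(s["tcp_rot"].round(2).tolist() if hasattr(s["tcp_rot"],"round") else s["tcp_rot"])
env.grasp()
p=np.array(s["ee_pos"]); env.move_linear([p[0],p[1],.32])
a=np.radians(10); X=np.array([np.sin(a),0,-np.cos(a)])
best=None
for sg in(1,-1):
    Y=np.array([0,sg,0.]); R=np.c_[X,Y,np.cross(X,Y)]; q=env.ik([.44,.05,.23],R)
    print(sg,q)
    if q is not None and (best is None or abs(q[5])<abs(best[0][5])): best=(q,R,sg)
env.move_to([.44,.05,.23],best[1]); print(best[2])
f=env.grab_frame("wrist"); np.savez("w1.npz",**f); cv2.imwrite("pics/w1.png",cv2.resize(f["color"][...,::-1],(800,600)))
keys(f)
s=env.state();print(s["time_s"],s["ee_pos"],s["contact_force"],s["grip_width"])
E
```

```text
[[-0.0, 0.45, -0.89], [0.0, -0.89, -0.45], [-1.0, -0.0, -0.0]]
1 [  5.62529284   3.51133929 121.14718656  -1.36989233  45.39685494
 -83.49761165]
-1 [  5.62529284   3.51133929 121.14718656  -1.36989233  45.39685494
  96.50238835]
1
green [299, 164, 23, 17, 293] [310.1 172.3] cast [0.4719 0.1176 0.053 ] depth [0.4727 0.118  0.0512]
blue [258, 164, 22, 17, 309] [268.5 171.9] cast [0.4713 0.0682 0.053 ] depth [0.4721 0.0683 0.051 ]
orange [46, 352, 316, 32, 4993] [184.1 373.7] cast [ 0.8733 -0.0762  0.053 ] depth [0.4025 0.0324 0.3301]
4.5583 [0.44041103 0.04954246 0.23012048] [0.67199941 0.62483868 0.16744447] 0.00012203454021953553
```

View pics/w1.png

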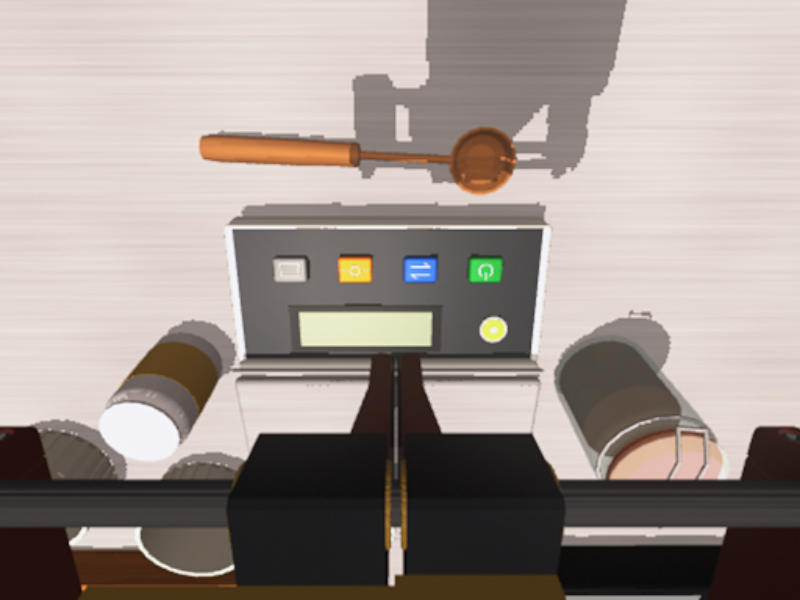

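The wrist view (800x600) shows grey (290,270), orange (355,270), blue (420,270) and green (486,270), with panel tilt and yaw well aligned. The three views agree to within about 2–5 mm. I'll check camera clearance in code, then press green.

```bash
cat > press.py <<'E'
from plant import env
from h import *
a=np.radians(10); n=np.array([-np.sin(a),0,np.cos(a)]); X=-n; Y=np.array([0,1.,0]); R=np.c_[X,Y,np.cross(X,Y)]
K={"green":np.array([.4735,.1185,.053]),"blue":np.array([.4735,.0695,.053]),"orange":np.array([.4735,.0203,.053])}
def press(k):
    P=K[k]
    env.move_linear(P+.06*n,R); env.move_linear(P+.012*n,max_speed=.05); env.pause(.3)
    f0=np.array(env.state()["contact_force"])
    hit=env.move_linear(P-.009*n,max_speed=.012,contact_N=4)
    for _ in range(2):
        s=env.state(); print(k,hit,"depth mm",round(float((P-s["ee_pos"])@n*1e3),2),"dF",(s["contact_force"]-f0).round(2)); env.pause(.15)
    env.move_linear(P+.06*n,max_speed=.08)
    print(env.state()["time_s"])
E
python3 - <<'E'
from press import *
f=dict(np.load("w1.npz")); print("cam",f["T"][:3,3].round(3))
press("green")
f=env.grab_frame("wrist"); cv2.imwrite("pics/w2.png",cv2.resize(f["color"][...,::-1],(800,600))); keys(f,(100,0,400,300))
E
```

```text
cam [0.328 0.049 0.374]
green True depth mm 3.57 dF [0.54 0.56 4.42]
green True depth mm 3.45 dF [ 0.55 -0.34  4.29]
9.4833
green [237, 194, 32, 25, 664] [252.8 206. ] cast [0.4705 0.1183 0.053 ] depth [0.4716 0.1183 0.051 ]
blue [175, 194, 33, 25, 691] [191.4 205.7] cast [0.4702 0.0694 0.053 ] depth [0.4715 0.0689 0.0507]
orange [100, 71, 182, 65, 4511] [217.7 101.7] cast [0.3896 0.0948 0.053 ] depth [0.398  0.0897 0.009 ]
```

View pics/w2.png

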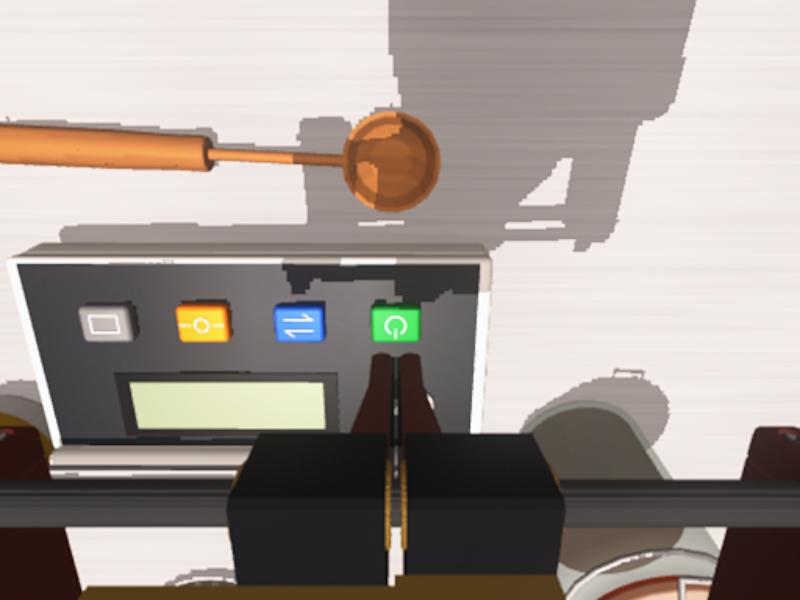

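The green press went 3.5 mm deep at 4.3 N, which matches the key's spring, and the key is up again. The wrist view has green at (395,324), directly ahead of the fingertips. Next are blue and orange.

```bash
python3 - <<'E'
from press import *
for k in K: K[k][0]=.4725
press("blue"); press("orange")
env.move_linear(np.array([.43,.0203,.26]))
f=env.grab_frame("wrist"); np.savez("w3.npz",**f); cv2.imwrite("pics/w3.png",cv2.resize(f["color"][...,::-1],(800,600)))
keys(f,(100,120,400,250)); f=env.grab_frame("top"); keys(f,(185,180,265,222))
a=np.load("top.npz")["color"].astype(int); cv2.imwrite("pics/d.png",np.hstack([f["color"][...,::-1][80:300,150:330]]).repeat(3,0).repeat(3,1))
E
```

```text
blue True depth mm 3.89 dF [-0.06  0.09  5.7 ]
blue True depth mm 3.77 dF [ 0.18 -0.03  6.05]
13.8833
orange True depth mm 3.74 dF [-1.06 -0.47  4.02]
orange True depth mm 3.63 dF [0.38 0.03 4.73]
18.225
green [318, 164, 21, 15, 260] [327.8 170.9] cast [0.4714 0.1172 0.053 ] depth [0.4722 0.1178 0.0512]
blue [280, 164, 21, 16, 270] [289.5 171.3] cast [0.4719 0.0676 0.053 ] depth [0.4727 0.0679 0.0512]
orange [112, 215, 53, 35, 912] [143.6 229.2] cast [ 0.5625 -0.1366  0.053 ] depth [ 0.5683 -0.1403  0.0446]
green [202, 204, 4, 4, 12] [203.9 205.2] cast [0.4767 0.1146 0.053 ] depth [0.4768 0.1147 0.052 ]
blue [213, 204, 8, 5, 31] [216.4 205.8] cast [0.4758 0.0716 0.053 ] depth [0.4758 0.0716 0.0528]
orange [228, 204, 7, 3, 18] [230.9 205.2] cast [0.4795 0.0216 0.053 ] depth [0.4794 0.0216 0.0544]
```

View pics/w3.png

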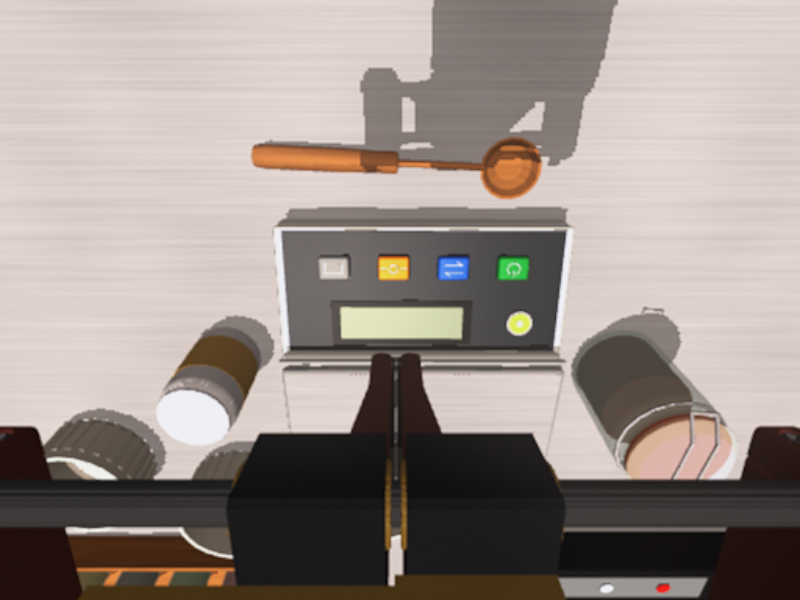

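All four keys are up at (333–514,268), and the scale, tin, jar and spoon are where they were. The shift of the orange and green blobs in the top view comes from the arm cutting off the masks: orange went from 39 to 18 px, while the wrist view repeats within about 1 mm. I'm handing in.

```bash
python3 - <<'E'
from plant import env
env.pause(.3); s=env.state(); print(s["time_s"],s["ee_pos"],s["contact_force"]); env.close_job()
E
```

```text
19.7833 [0.42994094 0.02028958 0.25971993] [ 0.42906615  0.19530845 -0.27568122]
the job is handed in; nothing more can be done
```

I pressed the green power key, then the blue unit key, then the orange tare key, one at a time with the closed fingertips square to the panel. I handed the job in at 19.8 s; no verdict is reported.

| Key | Depth below nominal key top | Force |
|---|---|---|
| Green (power) | about 3.5 mm | about 4.3 N |
| Blue (unit) | about 3.8 mm | about 6 N |
| Orange (tare) | about 3.7 mm | 4.0–4.7 N |

- **Presses:** Each key was held for about 0.15 to 0.3 s. All forces were far below the 20 N limit. The grey print key, the pan and the ramekin were not approached.
- **Last checks:** The last wrist picture shows all four keys up. The scale, tin, jar and spoon look unmoved, and the key positions repeat within about 1 mm. I did not look at the ramekin again after the presses. The arm stood clear, with the tool force back at noise level.
- **Disagreements:**
    - The last top-view key positions were off by 2–5 mm, which I put down to the arm covering part of the keys.
    - The three cameras differed by about 2–5 mm on the keys' x position, within what the fingertip could tolerate.
    - Blue read about 1 N stiffer than its depth implies, probably noise or a small height error.
    - The display stayed blank in the pictures, so the presses are confirmed only by depth and force.

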